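Weigh the pot from behind the drinking bottles

TASK

The green-lidded sample pot stands hemmed in by three drinking bottles in the pale teal tray. First clear all three bottles to stand upright on the black side mat, then fetch the pot and set it upright in the middle of the balance's steel pan, and only then put each bottle back upright in the very place in the tray where it stood at the start. Knock nothing over, leave the white-lidded and the black-lidded pot where they are, and let go of everything.

Things in the scene. Friction and masses are not known exactly. Their poses are not given: they have to be found in the camera images.
- bottle_red: empty drinking bottle, upright, red screw cap. Origin: centre of underside, z up. Pale body 56 mm diameter up to 82 mm, shoulder to 96 mm; cap 36 mm diameter from 98 to 126 mm above the origin (grip here); steel sipper tube, 8 mm diameter, on the axis up to 146 mm. About 0.12 kg. Starts in one of the tray's three bottle places.
- bottle_blue: empty drinking bottle, upright, blue screw cap. Origin: centre of underside, z up. Pale body 56 mm diameter up to 82 mm, shoulder to 96 mm; cap 36 mm diameter from 98 to 126 mm above the origin (grip here); steel sipper tube, 8 mm diameter, on the axis up to 146 mm. About 0.12 kg. Starts in one of the tray's three bottle places.
- bottle_yellow: empty drinking bottle, upright, yellow screw cap. Origin: centre of underside, z up. Pale body 56 mm diameter up to 82 mm, shoulder to 96 mm; cap 36 mm diameter from 98 to 126 mm above the origin (grip here); steel sipper tube, 8 mm diameter, on the axis up to 146 mm. About 0.12 kg. Starts in one of the tray's three bottle places.
- sample_pot: squat sample pot, brown body 48 mm diameter up to 26 mm, green lid 52 mm diameter from 26 to 42 mm above the origin. Origin: centre of its underside, z up. About 0.09 kg. Starts in the middle of the tray's back row, 8 mm from the bottles left, right and before it: no room for a gripper until they are gone.
- white_pot: squat pot with a white lid and grey body, 52 mm diameter, 42 mm high, standing at the front left (+y) of the tray; origin: centre of its underside. A bystander, to be left where it is.
- black_pot: squat pot with a black lid and grey body, 52 mm diameter, 42 mm high, standing at the front right (-y) of the tray; origin: centre of its underside. A bystander, to be left where it is.
- tray: fixed pale teal tray, 150 mm (x) by 212 mm (y), floor 5 mm thick, rim 12 mm above the table. Origin: centre of its underside; its -x side faces roughly to the robot. Six places (grey discs): x = +31 (back) and -31 mm (front), y = -62, 0, +62 mm: bottles back left, back right, front middle; sample pot back middle; other pots front left and right; left is +y.
- mat: fixed black rubber mat, the side area, 270 mm (x) by 130 mm (y), 5 mm thick, on the table to the left or right of the tray. Origin: centre of its underside, axes along its sides.
- balance: fixed white laboratory balance on the other side of the tray, housing 205 (x) by 170 mm, 36 mm high, and a round steel pan, 120 mm diameter, its top 50 mm above the origin. Origin: on the table, straight below the pan's centre; display on the -x side.

How it is judged:
By the outcome, as a careful person would: the job done as asked, in the order asked, and still so for the second after the job is handed in, with the robot touching nothing.
It also fails if it takes over 147 s, if anything falls off the work surface, if the arm or the gripper's body presses on something with over 40 N, if the wrist force passes 120 N, or if a joint passes its speed limit or range.

ROBOT

A 6-joint arm with a two-finger parallel gripper is mounted at the origin on the work surface. World frame = base frame: x ahead of the robot, y to its left, z up, the work surface at z = 0. Lengths are in mm, angles in rad, forces in N, time in s.
With the tool pointing down it reaches from about 350 to 775 mm from the base axis. Payload 5.5 kg.
Tool frame: the origin (TCP) lies on the centre line of the jaws, within the pads' length; the fingertips stand 17 mm ahead of it and the grasp point (between the pads) lies 2 mm behind it; z points along the fingers, y is the line along which they close (so a half turn about z gives the same grasp; the last joint's range is limited). The gripper opens to 85 mm and grips with 20 to 120 N. Pads are 22 mm wide; open, the fingers measure 114 mm over their backs; the gripper's body (76 mm by 85 mm) begins 54 mm behind the grasp point. The pads swing forward as they close: fully open they stand 13 mm farther back than shut.
Start: joints at [-1.309, 0.313, 0.046, 1.304, 0, 1.431], TCP at [224.868, -529.249, 248.323] pointing down, gripper open.
Joint ranges: [-2.76, 2.76], [-0.86, 1.69], [-1.03, 1.26], [-2.2, 2.34], [-1.47, 1.5], [-3.14, 3.14]. Speed limits (rad/s): [2.57, 2.57, 3.14, 3.14, 3.14, 3.14].

INTERFACE

Orientations are given as a 3x3 rotation matrix whose columns are the frame's x, y, z axes.
In Python, from cell import * gives the robot as it stands. The module is installed in compiled form; this text tells all that it offers.
- The arm moves only by the tool move_arm, never from a script. Its arguments are lists of equal length, an entry for each row: "slide": the shift along the world's x, y, z in units of 80 cm (1.0 is 80 cm), a list of three; "turn": the turn, a rotation vector about the world's x, y, z in units of pi rad (1.0 is pi rad), a list of three. In form: {"slide": [[dx, dy, dz], ...], "turn": [[ax, ay, az], ...]}. A call has 1 to 10 rows; each row is the pose to reach, as a shift and turn from the pose commanded when the call began, turning the shorter way round; what a row does not reach only later rows make up. A row lasts 1/8 s, in which the tool goes at most 62.5 mm and 10.7 degrees, less where a joint would pass 70% of its speed; a pose out of reach is approached as far as the arm can. A call with a number of a shift or a turn outside -1 to 1 is refused whole. A call with a gripper value outside its range is refused whole. "hand" is the finger opening in mm, from 0 to 85.4, set as the call begins (left out, the last holds). The fingers move at their own pace and stop on an object; the grip force is fixed at half the most. Time passes only in rows, so rows that repeat a pose let the fingers close. It gives the time, the measured TCP pose, the force, the opening and the grip force at its end, in the units of the state.
- observe(): the state, without advancing time (a new reading comes with each control period).
- snapshot(name): name is "side" or "top"; returns the picture (400x640x3 uint8, red, green, blue); there is no depth.
- calibration(name): a dict with "fx", "fy", "cx", "cy" (pixels), "k1" (the pictures are not rectified: a ray, as slopes to the right and down, at radius r is drawn at 1 + k1 r^2 times it, then the intrinsics apply), "world_to_cam" (4x4, takes a point from world to camera coordinates). Camera axes: x right, y down, z forward; pixel columns grow to the right and rows downward; lengths in mm; the calibration is good to about 2 mm. A picture is of the moment at which its call begins. calibration takes no time and is no camera call.
- finish_job(): hands the job in; it is judged then, once.
The state is a dict: "clock": time; "qpos": joint angles; "dq": joint speeds; "joint_efforts": joint torques, N m; "eef_pos": TCP position; "tcp_rot": TCP orientation; "wrist_force": force on the tool from outside, world axes, zero at the start; "torque": the same for the moment, N m; "finger_gap": finger opening in mm; "gripper_force": force on a finger pad.
Only numpy, scipy, OpenCV 4.12 (cv2) and the standard library are available. Lean on these libraries where they do the work, as an engineer would, in place of code of your own. Each camera call takes 0.05 s, during which the arm holds its last target. There are 200 camera calls.

## Working session

There is one attempt and no reset: what is moved stays moved. The work goes in short steps, Python scripts to look and compute and a tool call to move; the robot and the scene stay as the last step left them, time stands still between calls to the robot, and variables do not carry over. Pictures are saved under pics/ and viewed, at most 14 in all, crops included, and the job is handed in when it is done.

Besides the shell and the picture viewer there is one more tool, called after ">>>" in YAML: its name, and indented under it one key for each argument. move_arm: Moves the arm, as the interface text tells. Shifts and turns lie within -1 to 1; 1 stands for 80 cm of shift or pi rad of turn. Its arguments: {"type":"object","properties":{"slide":{"type":"array"},"turn":{"type":"array"},"hand":{"type":"number"}},"required":["slide","turn"]}

```bash
mkdir -p pics; python3 - <<'E'
from cell import *
import cv2
for n in("top","side"):
    cv2.imwrite(f"pics/{n}0.png",snapshot(n)[:,:,::-1]); c=calibration(n); print(n,c)
s=observe();print(s['clock'],s['eef_pos'],s['tcp_rot'],s['finger_gap'])
E
```

```text
top {'fx': 416.65982661171216, 'fy': 416.65982661171216, 'cx': 319.85011849403634, 'cy': 198.28275171688466, 'k1': 0.03138200132880146, 'world_to_cam': array([[ 4.27510488e-04, -9.99979405e-01, -6.40362437e-03,
         1.96511243e+01],
       [-9.93153174e-01,  3.23487973e-04, -1.16818955e-01,
         5.56813742e+02],
       [ 1.16818621e-01,  6.40972119e-03, -9.93132582e-01,
         9.37262186e+02],
       [ 0.00000000e+00,  0.00000000e+00,  0.00000000e+00,
         1.00000000e+00]])}
side {'fx': 413.77638656470276, 'fy': 413.77638656470276, 'cx': 319.7921848830142, 'cy': 198.62644881372978, 'k1': 0.007632769779014021, 'world_to_cam': array([[ 9.71071108e-01, -2.38367111e-01,  1.42134796e-02,
        -5.39890087e+02],
       [-1.58172161e-01, -6.86678303e-01, -7.09545259e-01,
         1.12090245e+02],
       [ 1.78892341e-01,  6.86770725e-01, -7.04516502e-01,
         8.35903495e+02],
       [ 0.00000000e+00,  0.00000000e+00,  0.00000000e+00,
         1.00000000e+00]])}
0.1 [ 224.74253158 -528.7916004   247.48063842] [[ 9.20364731e-01  3.91060863e-01 -4.03063465e-04]
 [ 3.91060980e-01 -9.20363324e-01  1.63150325e-03]
 [ 2.67052241e-04 -1.65920045e-03 -9.99998588e-01]] 85.31674767284821
```

View pics/top0.png

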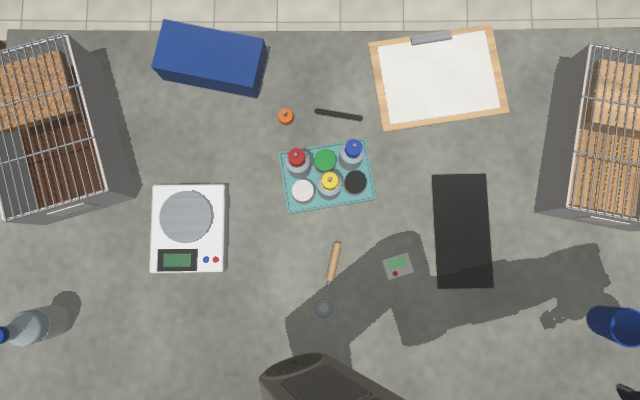

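View pics/side0.png

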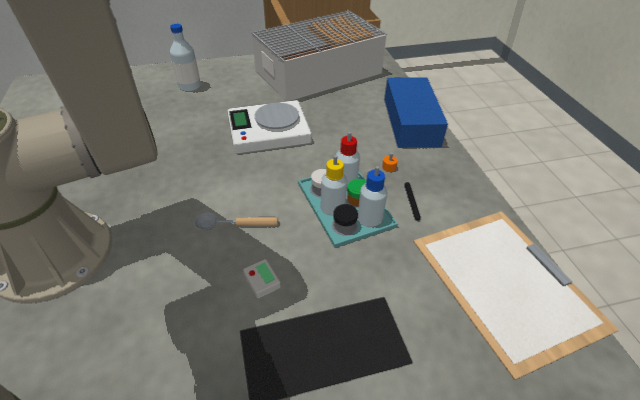

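The top view shows the red cap at (296,156), blue at (353,148), yellow at (330,180) and the green lid at (325,160). The pan is at (186,216) and the black mat at about (463,231). The side view agrees and shows all three bottles upright.

```bash
cat > h.py <<'E'
from cell import *
import numpy as np, cv2
from scipy.optimize import least_squares
C={n:calibration(n) for n in("top","side")}
def proj(n,P):
    c=C[n];P=np.atleast_2d(P);q=P@c["world_to_cam"][:3,:3].T+c["world_to_cam"][:3,3]
    s=q[:,:2]/q[:,2:];s=s*(1+c["k1"]*(s**2).sum(1,keepdims=True))
    return s*[c["fx"],c["fy"]]+[c["cx"],c["cy"]]
def unproj(n,uv,z):
    return least_squares(lambda p:(proj(n,[*p,z])[0]-uv),[500,0]).x
def hullc(n,x,y,r,z0,z1):
    a=np.linspace(0,2*np.pi,40);P=np.array([[x+r*np.cos(t),y+r*np.sin(t),z] for z in(z0,z1) for t in a])
    m=cv2.moments(cv2.convexHull(proj(n,P).astype(np.float32)));return np.array([m["m10"]/m["m00"],m["m01"]/m["m00"]])
H={"red":[(0,6),(174,180)],"yellow":[(22,33)],"blue":[(108,124)],"green":[(52,72)]}
def blob(img,col,near=None,smin=130,rad=40):
    h=cv2.cvtColor(img,cv2.COLOR_RGB2HSV);m=np.zeros(h.shape[:2],np.uint8)
    for a,b in H[col]: m|=cv2.inRange(h,(a,smin,60),(b,255,255))
    if near is not None:
        k=np.zeros_like(m);cv2.circle(k,tuple(int(v) for v in near),rad,255,-1);m&=k
    n,l,st,ce=cv2.connectedComponentsWithStats(m)
    i=1+np.argmax(st[1:,4]);return ce[i],st[i,4]
def cyl(meas,r,z0,z1,x0=(500,0)):
    f=lambda p:np.concatenate([hullc(n,*p,r,z0,z1)-uv for n,uv in meas.items()])
    s=least_squares(f,x0);return s.x,s.fun
E
python3 - <<'E'
from h import *
T=cv2.imread("pics/top0.png")[:,:,::-1].copy();S=cv2.imread("pics/side0.png")[:,:,::-1].copy()
g={"red":((296,156),(348,146)),"yellow":((330,180),(335,168)),"blue":((353,148),(375,180)),"green":((325,160),(357,187))}
for k,(a,b) in g.items():
    t,at=blob(T,k,a,rad=16);s,as_=blob(S,k,b,rad=16)
    z=(103,131) if k!="green" else (31,47); r=18 if k!="green" else 26
    for m in ({"top":t},{"side":s},{"top":t,"side":s}):
        x,f=cyl(m,r,*z); print(k,list(m),x.round(1),f.round(1),at,as_)
hsv=cv2.cvtColor(T,cv2.COLOR_RGB2HSV)
# tray
m=cv2.inRange(hsv,(80,50,60),(100,255,255));m[:,:270]=0;m[:,385:]=0;m[:130]=0;m[225:]=0
p=cv2.findNonZero(m);hull=cv2.convexHull(p);q=cv2.approxPolyDP(hull,6,True)[:,0];print("tray",q.tolist(),[unproj("top",v,12).round(1).tolist() for v in q])
m=cv2.inRange(T,(0,0,0),(40,40,40));m[:,:420]=0;m[:,505:]=0;m[:165]=0;m[300:]=0
p=cv2.findNonZero(m);hull=cv2.convexHull(p);q=cv2.approxPolyDP(hull,6,True)[:,0];print("mat",q.tolist(),[unproj("top",v,5).round(1).tolist() for v in q])
# pan
cc=T[170:280,140:235];mm=cv2.inRange(cc,(215,215,215),(255,255,255));cv2.imwrite("pics/bal.png",cv2.resize(cc[:,:,::-1],None,fx=6,fy=5))
for v in ((186,216),): print(unproj("top",v,50), T[216,186],T[265,220],T[200,160])
E
```

```text
red ['top'] [636.7   0. ] [32.7 -0.1] 182 260
red ['side'] [625.   0.] [ 4.4 19.6] 182 260
red ['top', 'side'] [629.4   0. ] [32.7  3.3  6.4 19.3] 182 260
yellow ['top'] [585.   0.] [-0.6 -0.1] 206 301
yellow ['side'] [585.   0.] [-0.2 -1.5] 206 301
yellow ['top', 'side'] [585.   0.] [-0.6 -0.1 -0.2 -1.5] 206 301
blue ['top'] [656.7   0. ] [-24.5   0.1] 170 315
blue ['side'] [668.   0.] [ -2.8 -18.4] 170 315
blue ['top', 'side'] [661.1   0. ] [-24.5  -1.9  -5.9 -17.9] 170 315Traceback (most recent call last):
  File "<stdin>", line 5, in <module>
  File "h.py", line 21, in blob
    i=1+np.argmax(st[1:,4]);return ce[i],st[i,4]
        ~~~~~~~~~^^^^^^^^^^
    return _wrapfunc(a, 'argmax', axis=axis, out=out, **kwds)
    return bound(*args, **kwds)
ValueError: attempt to get argmax of an empty sequence
```

```bash
python3 - <<'E'
s=open("h.py").read()
i=s.index("    f=lambda p:np.conc")
s=s[:i]+'''    f=lambda u:np.concatenate([hullc(n,*(u*1000-2000),r,z0,z1)-uv for n,uv in meas.items()])
    s=least_squares(f,np.array([2.5,2.001]),diff_step=1e-3);return s.x*1000-2000,s.fun
'''
open("h.py","w").write(s.replace('[(52,72)]','[(52,85)]'))
E
python3 - <<'E'
from h import *
T=cv2.imread("pics/top0.png")[:,:,::-1].copy();S=cv2.imread("pics/side0.png")[:,:,::-1].copy()
hsv=cv2.cvtColor(T,cv2.COLOR_RGB2HSV)
print(hsv[160,325],hsv[203,320])
g={"red":((296,156),(348,146)),"yellow":((330,180),(335,168)),"blue":((353,148),(375,180)),"green":((325,160),(357,187))}
for k,(a,b) in g.items():
    z=(103,131) if k!="green" else (31,47); r=18 if k!="green" else 26
    t,at=blob(T,k,a,rad=16,smin=130);ms=[{"top":t}]
    if k!="green":
        s,as_=blob(S,k,b,rad=16);ms+=[{"side":s},{"top":t,"side":s}]
    for m in ms:
        x,f=cyl(m,r,*z); print(k,list(m),x.round(1),f.round(1),at,as_)
m=cv2.inRange(hsv,(80,50,60),(100,255,255));m[:,:270]=0;m[:,385:]=0;m[:130]=0;m[225:]=0
p=cv2.findNonZero(m);hull=cv2.convexHull(p);q=cv2.approxPolyDP(hull,6,True)[:,0];print("tray",q.tolist(),[unproj("top",v,12).round(1).tolist() for v in q])
m=cv2.inRange(T,(0,0,0),(48,48,48));m[:,:420]=0;m[:,505:]=0;m[:165]=0;m[300:]=0
p=cv2.findNonZero(m);hull=cv2.convexHull(p);q=cv2.approxPolyDP(hull,6,True)[:,0];print("mat",q.tolist(),[unproj("top",v,5).round(1).tolist() for v in q])
cc=T[170:280,140:235];cv2.imwrite("pics/bal.png",cv2.resize(cc[:,:,::-1],None,fx=5,fy=5))
print(unproj("top",(186,216),50), T[216,186],T[265,220],T[200,160])
E
```

```text
[ 66 125 171] [ 88  69 185]
red ['top'] [636.7  70.2] [0. 0.] 182 260
red ['side'] [635.1  66.2] [ 0. -0.] 182 260
red ['top', 'side'] [636.2  69.1] [ 0.5  0.2  0.1 -0.9] 182 260
yellow ['top'] [584.8  -1.2] [-0. -0.] 206 301
yellow ['side'] [584.2  -4.8] [0. 0.] 206 301
yellow ['top', 'side'] [584.7  -2.3] [ 0.5  0.1 -0.1 -0.8] 206 301
blue ['top'] [656.9 -52.6] [-0.  0.] 170 315
blue ['side'] [654.7 -56. ] [0. 0.] 170 315
blue ['top', 'side'] [656.1 -53.7] [ 0.5  0.4  0.3 -0.9] 170 315Traceback (most recent call last):
  File "<stdin>", line 8, in <module>
  File "h.py", line 21, in blob
    i=1+np.argmax(st[1:,4]);return ce[i],st[i,4]
        ~~~~~~~~~^^^^^^^^^^
    return _wrapfunc(a, 'argmax', axis=axis, out=out, **kwds)
    return bound(*args, **kwds)
ValueError: attempt to get argmax of an empty sequence
```

```bash
python3 - <<'E'
from h import *
T=cv2.imread("pics/top0.png")[:,:,::-1].copy()
hsv=cv2.cvtColor(T,cv2.COLOR_RGB2HSV)
t,a=blob(T,"green",(325,160),rad=16,smin=100);print("green",cyl({"top":t},26,31,47)[0],a)
m=cv2.inRange(hsv,(80,50,60),(100,255,255));m[:,:270]=0;m[:,385:]=0;m[:130]=0;m[225:]=0
p=cv2.findNonZero(m);hull=cv2.convexHull(p);q=cv2.approxPolyDP(hull,6,True)[:,0];print("tray",q.tolist(),[unproj("top",v,12).round(1).tolist() for v in q])
m=cv2.inRange(T,(0,0,0),(48,48,48));m[:,:420]=0;m[:,505:]=0;m[:165]=0;m[300:]=0
p=cv2.findNonZero(m);hull=cv2.convexHull(p);q=cv2.approxPolyDP(hull,6,True)[:,0];print("mat",q.tolist(),[unproj("top",v,5).round(1).tolist() for v in q])
cc=T[170:280,140:235];cv2.imwrite("pics/bal.png",cv2.resize(cc[:,:,::-1],None,fx=5,fy=5))
m=cv2.inRange(T,(110,120,130),(200,205,210));k=np.zeros_like(m);cv2.circle(k,(186,216),33,255,-1);m&=k
n,l,st,ce=cv2.connectedComponentsWithStats(m);i=1+np.argmax(st[1:,4]);print("pan",ce[i],st[i],unproj("top",ce[i],50),T[216,186])
for x,y in ((646,8),): print(proj("top",[x,y,47]))
E
```

```text
green [646.85952958   8.80633126] 371
tray [[375, 198], [288, 212], [279, 153], [364, 139]] [[559.9, -111.2], [526.5, 95.3], [669.1, 118.3], [703.3, -86.7]]
mat [[492, 284], [438, 287], [437, 276], [489, 263]] [[359.9, -379.2], [352.4, -254.7], [377.6, -253.3], [407.9, -374.8]]
pan [185.82242991 216.20382733] [ 159  190   55   53 2247] [513.88136733 324.05345955] [169 174 177]
[[324.86578448 159.34843804]]
```

View pics/bal.png

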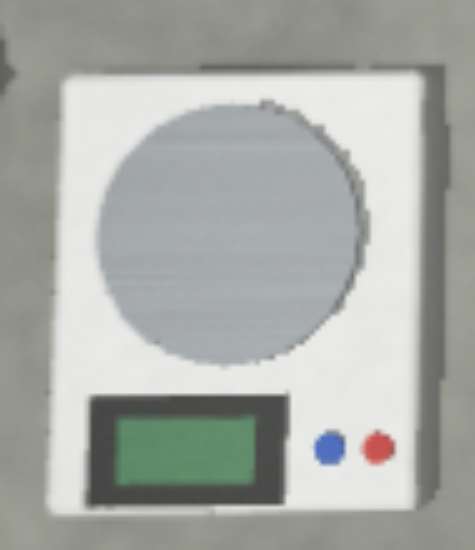

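```bash
python3 - <<'E'
from h import *
T=cv2.imread("pics/top0.png")[:,:,::-1].copy()
m=cv2.inRange(T,(0,0,0),(62,62,62));m[:,:420]=0;m[:,505:]=0;m[:165]=0;m[292:]=0
m=cv2.morphologyEx(m,cv2.MORPH_OPEN,np.ones((5,5)))
n,l,st,ce=cv2.connectedComponentsWithStats(m);i=1+np.argmax(st[1:,4])
q=cv2.approxPolyDP(cv2.convexHull(cv2.findNonZero((l==i).astype(np.uint8))),6,True)[:,0]
w=np.array([unproj("top",v,5) for v in q]);print(q.tolist(),w.round(1),w.mean(0))
for v in((432,175),(486,174),(494,287),(437,288)):print(unproj("top",v,5).round(1))
E
cat > d.py <<'E'
# usage: d.py x y z [x y z ...] : slides from commanded start (first triple)
import sys,numpy as np
a=np.array([float(v) for v in sys.argv[1:]]).reshape(-1,3);print(((a[1:]-a[0])/800).round(4).tolist())
E
python3 d.py 224.868 -529.249 248.323 656 -54 200  656 -54 120
```

```text
[[492, 287], [438, 288], [435, 223], [460, 204], [485, 205]] [[ 353.1 -378.8]
 [ 350.2 -254.7]
 [ 501.  -252.9]
 [ 546.3 -313.4]
 [ 543.9 -372. ]] [ 458.90016859 -314.34049627]
[ 616.3 -249.4]
[ 618.5 -377.7]
[ 353.2 -383.4]
[ 350.2 -252.3]
[[0.5389, 0.5941, -0.0604], [0.5389, 0.5941, -0.1604]]
```

>>> move_arm:
  slide:
    - [0.539, 0.5944, -0.06]
    - [0.539, 0.5944, -0.06]
    - [0.539, 0.5944, -0.06]
    - [0.539, 0.5944, -0.06]
    - [0.539, 0.5944, -0.06]
    - [0.539, 0.5944, -0.06]
    - [0.539, 0.5944, -0.06]
    - [0.539, 0.5944, -0.06]
    - [0.539, 0.5944, -0.06]
    - [0.539, 0.5944, -0.06]
  turn:
    - [0, 0, 0.423]
    - [0, 0, 0.423]
    - [0, 0, 0.423]
    - [0, 0, 0.423]
    - [0, 0, 0.423]
    - [0, 0, 0.423]
    - [0, 0, 0.423]
    - [0, 0, 0.423]
    - [0, 0, 0.423]
    - [0, 0, 0.423]
  hand: 65

```text
clock: 1.35
eef_pos: [644.5, -65.8, 201.2]
tcp_rot: [[-0.159, 0.987, -0.0], [0.987, 0.159, -0.0], [-0.0, -0.0, -1.0]]
wrist_force: [1.1, -1.2, 0.3]
finger_gap: 65.0
gripper_force: 0.0
```

>>> move_arm:
  slide:
    - [0, 0, 0]
    - [0, 0, 0]
  turn:
    - [0, 0, 0]
    - [0, 0, 0]

```text
clock: 1.6
eef_pos: [643.0, -67.3, 200.9]
tcp_rot: [[-0.16, 0.987, -0.002], [0.987, 0.16, 0.0], [0.0, -0.002, -1.0]]
wrist_force: [-0.3, 0.0, 0.0]
finger_gap: 65.2
gripper_force: 0.0
```

>>> move_arm:
  slide:
    - [0.0157, 0.0173, 0]
    - [0.0157, 0.0173, 0]
    - [0.0157, 0.0173, -0.03]
    - [0.0157, 0.0173, -0.06]
    - [0.0157, 0.0173, -0.085]
    - [0.0157, 0.0173, -0.1]
    - [0.0157, 0.0173, -0.102]
    - [0.0157, 0.0173, -0.102]
  turn:
    - [0, 0, 0]
    - [0, 0, 0]
    - [0, 0, 0]
    - [0, 0, 0]
    - [0, 0, 0]
    - [0, 0, 0]
    - [0, 0, 0]
    - [0, 0, 0]

```text
clock: 2.6
eef_pos: [656.5, -54.0, 120.9]
tcp_rot: [[-0.159, 0.987, 0.001], [0.987, 0.159, -0.0], [-0.0, 0.001, -1.0]]
wrist_force: [0.3, -0.3, -0.1]
finger_gap: 65.1
gripper_force: 0.0
```

```bash
python3 - <<'E'
from h import *
a=snapshot("side")[100:240,260:460,::-1];b=snapshot("top")[90:230,240:440,::-1]
cv2.imwrite("pics/g1.png",cv2.resize(np.hstack([a,b]),None,fx=2,fy=2))
E
```

```text
(no output)
```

View pics/g1.png

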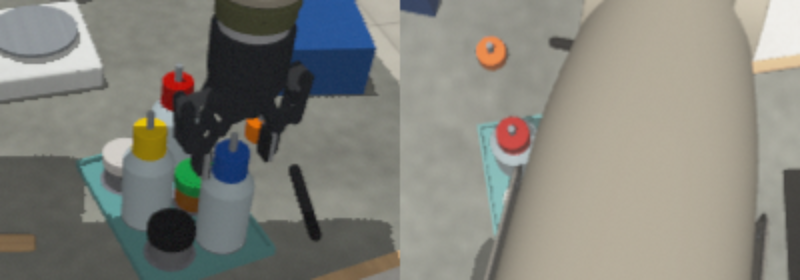

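The fingers straddle the blue cap (crop at about (232,160)) and nothing else has moved. I'll close and lift.

>>> move_arm:
  slide:
    - [0, 0, 0]
    - [0, 0, 0]
    - [0, 0, 0]
    - [0, 0, 0]
    - [0, 0, 0.01]
    - [0, 0, 0.03]
    - [0, 0, 0.06]
    - [0, 0, 0.09]
    - [0, 0, 0.1]
    - [0, 0, 0.1]
  turn:
    - [0, 0, 0]
    - [0, 0, 0]
    - [0, 0, 0]
    - [0, 0, 0]
    - [0, 0, 0]
    - [0, 0, 0]
    - [0, 0, 0]
    - [0, 0, 0]
    - [0, 0, 0]
    - [0, 0, 0]
  hand: 28

```text
clock: 3.95
eef_pos: [656.5, -53.7, 200.8]
tcp_rot: [[-0.159, 0.987, 0.002], [0.987, 0.159, -0.0], [-0.0, 0.001, -1.0]]
wrist_force: [-0.0, 0.1, -1.5]
finger_gap: 34.3
gripper_force: 59.8
```

```bash
python3 d.py 656.11 -53.69 200.12 567 -337 200.12; python3 d.py 567 -337 200.12 584.7 -2.3 200.12 402 -337 200 485 -295 200
```

```text
[[-0.1114, -0.3541, 0.0]]
[[0.0221, 0.4184, 0.0], [-0.2062, 0.0, -0.0002], [-0.1025, 0.0525, -0.0002]]
```

>>> move_arm:
  slide:
    - [-0.008, -0.0255, 0]
    - [-0.022, -0.07, 0]
    - [-0.039, -0.124, 0]
    - [-0.0565, -0.18, 0]
    - [-0.074, -0.236, 0]
    - [-0.09, -0.286, 0]
    - [-0.103, -0.327, 0]
    - [-0.111, -0.349, 0]
    - [-0.1114, -0.3541, 0]
    - [-0.1114, -0.3541, 0]
  turn:
    - [0, 0, 0]
    - [0, 0, 0]
    - [0, 0, 0]
    - [0, 0, 0]
    - [0, 0, 0]
    - [0, 0, 0]
    - [0, 0, 0]
    - [0, 0, 0]
    - [0, 0, 0]
    - [0, 0, 0]

```text
clock: 5.2
eef_pos: [567.0, -336.4, 199.8]
tcp_rot: [[-0.16, 0.987, -0.0], [0.987, 0.16, 0.001], [0.001, -0.0, -1.0]]
wrist_force: [-0.7, 0.7, -0.6]
finger_gap: 34.7
gripper_force: 59.8
```

>>> move_arm:
  slide:
    - [0, 0, -0.02]
    - [0, 0, -0.05]
    - [0, 0, -0.075]
    - [0, 0, -0.09]
    - [0, 0, -0.096]
    - [0, 0, -0.098]
    - [0, 0, -0.099]
    - [0, 0, -0.099]
  turn:
    - [0, 0, 0]
    - [0, 0, 0]
    - [0, 0, 0]
    - [0, 0, 0]
    - [0, 0, 0]
    - [0, 0, 0]
    - [0, 0, 0]
    - [0, 0, 0]

```text
clock: 6.2
eef_pos: [567.3, -337.3, 121.6]
tcp_rot: [[-0.159, 0.987, 0.001], [0.987, 0.159, -0.001], [-0.001, 0.001, -1.0]]
wrist_force: [-0.5, 0.5, -1.7]
finger_gap: 34.5
gripper_force: 59.8
```

>>> move_arm:
  slide:
    - [0, 0, -0.001]
    - [0, 0, -0.002]
    - [0, 0, -0.002]
  turn:
    - [0, 0, 0]
    - [0, 0, 0]
    - [0, 0, 0]

```text
clock: 6.58
eef_pos: [567.2, -337.5, 120.9]
tcp_rot: [[-0.159, 0.987, 0.001], [0.987, 0.159, -0.001], [-0.002, 0.001, -1.0]]
wrist_force: [-0.7, -0.6, 6.5]
finger_gap: 34.6
gripper_force: 60.5
```

>>> move_arm:
  slide:
    - [0, 0, 0]
    - [0, 0, 0]
    - [0, 0, 0]
    - [0, 0, 0.02]
    - [0, 0, 0.06]
    - [0, 0, 0.1]
    - [0, 0, 0.101]
  turn:
    - [0, 0, 0]
    - [0, 0, 0]
    - [0, 0, 0]
    - [0, 0, 0]
    - [0, 0, 0]
    - [0, 0, 0]
    - [0, 0, 0]
  hand: 65

```text
clock: 7.45
eef_pos: [568.6, -338.2, 204.5]
tcp_rot: [[-0.159, 0.987, 0.006], [0.987, 0.159, -0.004], [-0.005, 0.005, -1.0]]
wrist_force: [0.3, 0.9, -0.3]
finger_gap: 65.1
gripper_force: 0.0
```

>>> move_arm:
  slide:
    - [0.0221, 0.4184, 0]
    - [0.0221, 0.4184, 0]
    - [0.0221, 0.4184, 0]
    - [0.0221, 0.4184, 0]
    - [0.0221, 0.4184, 0]
    - [0.0221, 0.4184, 0]
    - [0.0221, 0.4184, 0]
    - [0.0221, 0.4184, 0]
    - [0.0221, 0.4184, 0]
  turn:
    - [0, 0, 0]
    - [0, 0, 0]
    - [0, 0, 0]
    - [0, 0, 0]
    - [0, 0, 0]
    - [0, 0, 0]
    - [0, 0, 0]
    - [0, 0, 0]
    - [0, 0, 0]

```text
clock: 8.57
eef_pos: [584.6, -3.5, 199.9]
tcp_rot: [[-0.157, 0.988, -0.0], [0.988, 0.157, -0.0], [-0.0, -0.0, -1.0]]
wrist_force: [0.0, -0.6, -0.7]
finger_gap: 64.6
gripper_force: 0.0
```

>>> move_arm:
  slide:
    - [0, 0, -0.03]
    - [0, 0, -0.06]
    - [0, 0, -0.085]
    - [0, 0, -0.098]
    - [0, 0, -0.1]
    - [0, 0, -0.1]
  turn:
    - [0, 0, 0]
    - [0, 0, 0]
    - [0, 0, 0]
    - [0, 0, 0]
    - [0, 0, 0]
    - [0, 0, 0]

```text
clock: 9.32
eef_pos: [585.1, -2.7, 120.7]
tcp_rot: [[-0.159, 0.987, 0.001], [0.987, 0.159, -0.0], [-0.0, 0.001, -1.0]]
wrist_force: [0.2, 0.0, 0.1]
finger_gap: 65.4
gripper_force: 0.0
```

```bash
python3 - <<'E'
from h import *
a=snapshot("side")[100:400,220:480,::-1]
cv2.imwrite("pics/g2.png",cv2.resize(a,None,fx=2,fy=2))
E
```

```text
(no output)
```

View pics/g2.png

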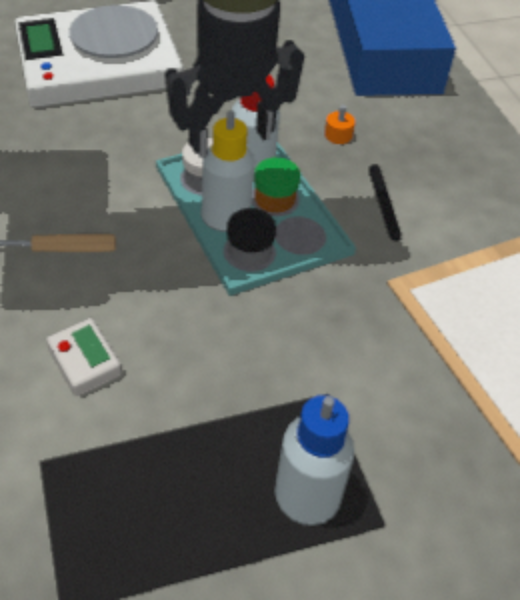

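Blue stands upright on the mat at crop (315,460), and the fingers straddle the yellow cap at (230,140).

>>> move_arm:
  slide:
    - [0, 0, 0]
    - [0, 0, 0]
    - [0, 0, 0]
    - [0, 0, 0]
    - [0, 0, 0.01]
    - [0, 0, 0.03]
    - [0, 0, 0.06]
    - [0, 0, 0.09]
    - [0, 0, 0.1]
    - [0, 0, 0.1]
  turn:
    - [0, 0, 0]
    - [0, 0, 0]
    - [0, 0, 0]
    - [0, 0, 0]
    - [0, 0, 0]
    - [0, 0, 0]
    - [0, 0, 0]
    - [0, 0, 0]
    - [0, 0, 0]
    - [0, 0, 0]
  hand: 28

```text
clock: 10.62
eef_pos: [585.1, -2.3, 200.8]
tcp_rot: [[-0.159, 0.987, 0.001], [0.987, 0.159, -0.0], [-0.0, 0.001, -1.0]]
wrist_force: [-1.0, 0.6, -1.8]
finger_gap: 34.2
gripper_force: 59.9
```

>>> move_arm:
  slide:
    - [-0.0137, -0.0251, 0]
    - [-0.0411, -0.0753, 0]
    - [-0.0731, -0.1339, 0]
    - [-0.105, -0.1925, 0]
    - [-0.137, -0.251, 0]
    - [-0.169, -0.3096, 0]
    - [-0.1964, -0.3598, 0]
    - [-0.2193, -0.4017, 0]
    - [-0.2284, -0.4184, 0]
    - [-0.2284, -0.4184, 0]
  turn:
    - [0, 0, 0]
    - [0, 0, 0]
    - [0, 0, 0]
    - [0, 0, 0]
    - [0, 0, 0]
    - [0, 0, 0]
    - [0, 0, 0]
    - [0, 0, 0]
    - [0, 0, 0]
    - [0, 0, 0]

```text
clock: 11.88
eef_pos: [401.4, -337.1, 199.3]
tcp_rot: [[-0.158, 0.988, -0.001], [0.988, 0.158, 0.001], [0.002, -0.0, -1.0]]
wrist_force: [-0.1, -0.5, -1.4]
finger_gap: 34.3
gripper_force: 60.0
```

>>> move_arm:
  slide:
    - [0, 0, -0.02]
    - [0, 0, -0.05]
    - [0, 0, -0.075]
    - [0, 0, -0.09]
    - [0, 0, -0.097]
    - [0, 0, -0.099]
    - [0, 0, -0.1]
    - [0, 0, -0.101]
    - [0, 0, -0.101]
  turn:
    - [0, 0, 0]
    - [0, 0, 0]
    - [0, 0, 0]
    - [0, 0, 0]
    - [0, 0, 0]
    - [0, 0, 0]
    - [0, 0, 0]
    - [0, 0, 0]
    - [0, 0, 0]

```text
clock: 13.0
eef_pos: [402.3, -337.4, 121.0]
tcp_rot: [[-0.159, 0.987, 0.001], [0.987, 0.159, -0.001], [-0.002, 0.001, -1.0]]
wrist_force: [-2.2, 3.0, 7.8]
finger_gap: 34.6
gripper_force: 60.9
```

>>> move_arm:
  slide:
    - [0, 0, 0]
    - [0, 0, 0]
    - [0, 0, 0]
    - [0, 0, 0.02]
    - [0, 0, 0.06]
    - [0, 0, 0.1]
    - [0, 0, 0.101]
  turn:
    - [0, 0, 0]
    - [0, 0, 0]
    - [0, 0, 0]
    - [0, 0, 0]
    - [0, 0, 0]
    - [0, 0, 0]
    - [0, 0, 0]
  hand: 65

```text
clock: 13.88
eef_pos: [403.1, -338.3, 202.6]
tcp_rot: [[-0.159, 0.987, 0.003], [0.987, 0.159, -0.004], [-0.004, 0.003, -1.0]]
wrist_force: [-0.3, 0.3, -0.7]
finger_gap: 64.9
gripper_force: 0.0
```

>>> move_arm:
  slide:
    - [0.2928, 0.5076, 0]
    - [0.2928, 0.5076, 0]
    - [0.2928, 0.5076, 0]
    - [0.2928, 0.5076, 0]
    - [0.2928, 0.5076, 0]
    - [0.2928, 0.5076, 0]
    - [0.2928, 0.5076, 0]
    - [0.2928, 0.5076, 0]
    - [0.2928, 0.5076, 0]
    - [0.2928, 0.5076, 0]
  turn:
    - [0, 0, 0]
    - [0, 0, 0]
    - [0, 0, 0]
    - [0, 0, 0]
    - [0, 0, 0]
    - [0, 0, 0]
    - [0, 0, 0]
    - [0, 0, 0]
    - [0, 0, 0]
    - [0, 0, 0]

```text
clock: 15.12
eef_pos: [635.4, 68.7, 199.0]
tcp_rot: [[-0.159, 0.987, -0.002], [0.987, 0.159, -0.0], [-0.0, -0.002, -1.0]]
wrist_force: [-0.5, -0.3, -0.1]
finger_gap: 65.0
gripper_force: 0.0
```

>>> move_arm:
  slide:
    - [0, 0, -0.03]
    - [0, 0, -0.06]
    - [0, 0, -0.085]
    - [0, 0, -0.098]
    - [0, 0, -0.1]
    - [0, 0, -0.1]
  turn:
    - [0, 0, 0]
    - [0, 0, 0]
    - [0, 0, 0]
    - [0, 0, 0]
    - [0, 0, 0]
    - [0, 0, 0]

```text
clock: 15.88
eef_pos: [636.5, 68.7, 120.9]
tcp_rot: [[-0.159, 0.987, 0.001], [0.987, 0.159, -0.0], [-0.0, 0.001, -1.0]]
wrist_force: [0.1, -0.7, 0.5]
finger_gap: 65.4
gripper_force: 0.0
```

```bash
python3 - <<'E'
from h import *
a=snapshot("side")[100:400,220:480,::-1]
cv2.imwrite("pics/g3.png",cv2.resize(a,None,fx=2,fy=2))
E
```

```text
(no output)
```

View pics/g3.png

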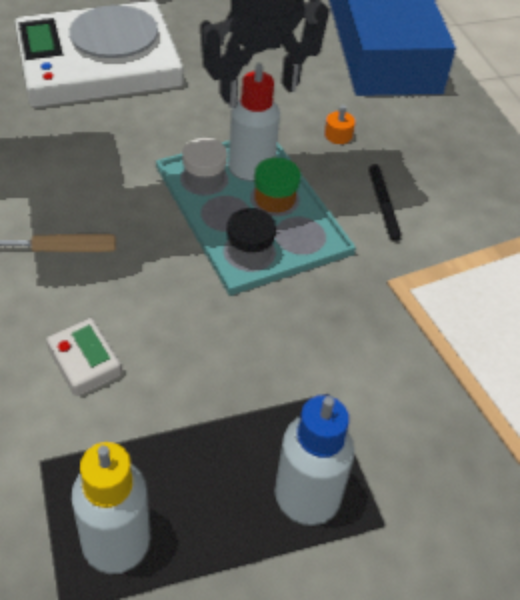

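Yellow at crop (105,510) and blue at (315,460) both stand on the mat. The fingers straddle the red cap at (258,90).

>>> move_arm:
  slide:
    - [0, 0, 0]
    - [0, 0, 0]
    - [0, 0, 0]
    - [0, 0, 0]
    - [0, 0, 0.01]
    - [0, 0, 0.03]
    - [0, 0, 0.06]
    - [0, 0, 0.09]
    - [0, 0, 0.1]
    - [0, 0, 0.1]
  turn:
    - [0, 0, 0]
    - [0, 0, 0]
    - [0, 0, 0]
    - [0, 0, 0]
    - [0, 0, 0]
    - [0, 0, 0]
    - [0, 0, 0]
    - [0, 0, 0]
    - [0, 0, 0]
    - [0, 0, 0]
  hand: 28

```text
clock: 17.18
eef_pos: [636.6, 69.1, 200.8]
tcp_rot: [[-0.159, 0.987, 0.002], [0.987, 0.159, -0.0], [-0.0, 0.002, -1.0]]
wrist_force: [-0.5, -0.1, -1.0]
finger_gap: 34.7
gripper_force: 59.8
```

>>> move_arm:
  slide:
    - [-0.0113, -0.0273, 0]
    - [-0.034, -0.0819, 0]
    - [-0.0605, -0.1456, 0]
    - [-0.0869, -0.2093, 0]
    - [-0.1134, -0.2731, 0]
    - [-0.1399, -0.3368, 0]
    - [-0.1625, -0.3914, 0]
    - [-0.1814, -0.4369, 0]
    - [-0.189, -0.4551, 0]
    - [-0.189, -0.4551, 0]
  turn:
    - [0, 0, 0]
    - [0, 0, 0]
    - [0, 0, 0]
    - [0, 0, 0]
    - [0, 0, 0]
    - [0, 0, 0]
    - [0, 0, 0]
    - [0, 0, 0]
    - [0, 0, 0]
    - [0, 0, 0]

```text
clock: 18.42
eef_pos: [483.9, -295.6, 199.4]
tcp_rot: [[-0.157, 0.988, -0.001], [0.988, 0.157, 0.001], [0.001, -0.001, -1.0]]
wrist_force: [-0.8, 0.6, -1.8]
finger_gap: 33.9
gripper_force: 60.0
```

>>> move_arm:
  slide:
    - [0, 0, -0.02]
    - [0, 0, -0.05]
    - [0, 0, -0.075]
    - [0, 0, -0.09]
    - [0, 0, -0.097]
    - [0, 0, -0.099]
    - [0, 0, -0.1]
    - [0, 0, -0.101]
    - [0, 0, -0.101]
  turn:
    - [0, 0, 0]
    - [0, 0, 0]
    - [0, 0, 0]
    - [0, 0, 0]
    - [0, 0, 0]
    - [0, 0, 0]
    - [0, 0, 0]
    - [0, 0, 0]
    - [0, 0, 0]

```text
clock: 19.55
eef_pos: [485.2, -295.3, 121.0]
tcp_rot: [[-0.159, 0.987, 0.001], [0.987, 0.159, -0.001], [-0.001, 0.001, -1.0]]
wrist_force: [-2.2, 2.2, 6.4]
finger_gap: 34.7
gripper_force: 60.8
```

>>> move_arm:
  slide:
    - [0, 0, 0]
    - [0, 0, 0]
    - [0, 0, 0]
    - [0, 0, 0.02]
    - [0, 0, 0.06]
    - [0, 0, 0.1]
    - [0, 0, 0.101]
    - [0, 0, 0.101]
  turn:
    - [0, 0, 0]
    - [0, 0, 0]
    - [0, 0, 0]
    - [0, 0, 0]
    - [0, 0, 0]
    - [0, 0, 0]
    - [0, 0, 0]
    - [0, 0, 0]
  hand: 65

```text
clock: 20.55
eef_pos: [485.0, -295.0, 200.4]
tcp_rot: [[-0.159, 0.987, 0.001], [0.987, 0.159, -0.0], [-0.0, 0.0, -1.0]]
wrist_force: [-0.3, -0.2, -0.2]
finger_gap: 65.2
gripper_force: 0.0
```

>>> move_arm:
  slide:
    - [0.2018, 0.379, 0]
    - [0.2018, 0.379, 0]
    - [0.2018, 0.379, 0]
    - [0.2018, 0.379, 0]
    - [0.2018, 0.379, 0]
    - [0.2018, 0.379, 0]
    - [0.2018, 0.379, 0]
    - [0.2018, 0.379, 0]
  turn:
    - [0, 0, 0]
    - [0, 0, 0]
    - [0, 0, 0]
    - [0, 0, 0]
    - [0, 0, 0]
    - [0, 0, 0]
    - [0, 0, 0]
    - [0, 0, 0]
  hand: 80

```text
clock: 21.55
eef_pos: [645.6, 7.9, 199.0]
tcp_rot: [[-0.159, 0.987, -0.002], [0.987, 0.159, -0.0], [0.0, -0.002, -1.0]]
wrist_force: [-0.5, -0.5, 0.6]
finger_gap: 79.9
gripper_force: 0.0
```

>>> move_arm:
  slide:
    - [0, 0, -0.03]
    - [0, 0, -0.07]
    - [0, 0, -0.11]
    - [0, 0, -0.14]
    - [0, 0, -0.17]
    - [0, 0, -0.19]
    - [0, 0, -0.2]
    - [0, 0, -0.202]
    - [0, 0, -0.202]
  turn:
    - [0, 0, 0]
    - [0, 0, 0]
    - [0, 0, 0]
    - [0, 0, 0]
    - [0, 0, 0]
    - [0, 0, 0]
    - [0, 0, 0]
    - [0, 0, 0]
    - [0, 0, 0]

```text
clock: 22.68
eef_pos: [647.0, 8.1, 39.3]
tcp_rot: [[-0.159, 0.987, 0.001], [0.987, 0.159, -0.0], [-0.0, 0.001, -1.0]]
wrist_force: [-0.3, 0.2, -0.4]
finger_gap: 79.5
gripper_force: 0.0
```

```bash
python3 - <<'E'
from h import *
a=snapshot("side")[100:400,220:480,::-1]
cv2.imwrite("pics/g4.png",cv2.resize(a,None,fx=2,fy=2))
E
```

```text
(no output)
```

View pics/g4.png

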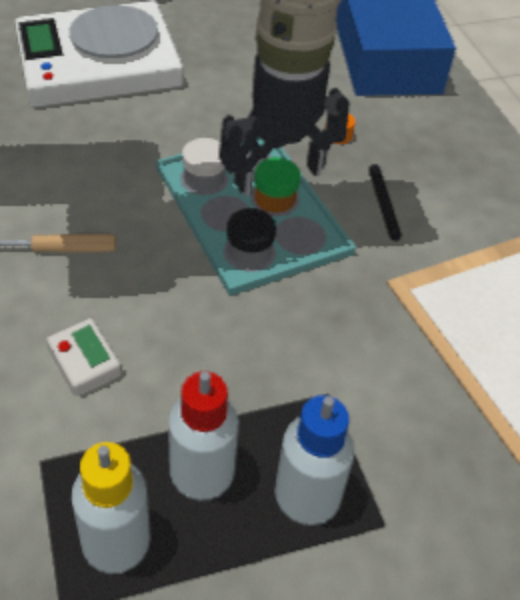

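All three bottles stand on the mat: red at crop (203,435), yellow at (110,510), blue at (315,460). The fingers are around the green lid at (277,180).

>>> move_arm:
  slide:
    - [0, 0, 0]
    - [0, 0, 0]
    - [0, 0, 0]
    - [0, 0, 0]
    - [0, 0, 0.01]
    - [0, 0, 0.03]
    - [0, 0, 0.06]
    - [0, 0, 0.09]
    - [0, 0, 0.12]
    - [0, 0, 0.12]
  turn:
    - [0, 0, 0]
    - [0, 0, 0]
    - [0, 0, 0]
    - [0, 0, 0]
    - [0, 0, 0]
    - [0, 0, 0]
    - [0, 0, 0]
    - [0, 0, 0]
    - [0, 0, 0]
    - [0, 0, 0]
  hand: 44

```text
clock: 23.98
eef_pos: [648.2, 8.1, 137.6]
tcp_rot: [[-0.159, 0.987, 0.005], [0.987, 0.159, -0.001], [-0.001, 0.005, -1.0]]
wrist_force: [0.2, 0.1, -1.3]
finger_gap: 50.1
gripper_force: 62.4
```

>>> move_arm:
  slide:
    - [-0.01, 0.0237, 0]
    - [-0.0299, 0.0711, 0]
    - [-0.0532, 0.1263, 0]
    - [-0.0765, 0.1816, 0]
    - [-0.0998, 0.2369, 0]
    - [-0.1231, 0.2922, 0]
    - [-0.143, 0.3395, 0]
    - [-0.1597, 0.379, 0]
    - [-0.1663, 0.3948, 0]
    - [-0.1663, 0.3948, 0]
  turn:
    - [0, 0, 0]
    - [0, 0, 0]
    - [0, 0, 0]
    - [0, 0, 0]
    - [0, 0, 0]
    - [0, 0, 0]
    - [0, 0, 0]
    - [0, 0, 0]
    - [0, 0, 0]
    - [0, 0, 0]

```text
clock: 25.22
eef_pos: [512.0, 324.7, 133.6]
tcp_rot: [[-0.161, 0.987, -0.001], [0.987, 0.161, -0.001], [-0.001, -0.002, -1.0]]
wrist_force: [0.4, -0.8, -0.6]
finger_gap: 50.1
gripper_force: 62.4
```

```bash
python3 - <<'E'
from h import *
a=snapshot("side")[60:210,180:380,::-1];b=snapshot("top")[140:290,120:320,::-1]
cv2.imwrite("pics/g5.png",cv2.resize(np.hstack([a,b]),None,fx=2,fy=2))
E
```

```text
(no output)
```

View pics/g5.png

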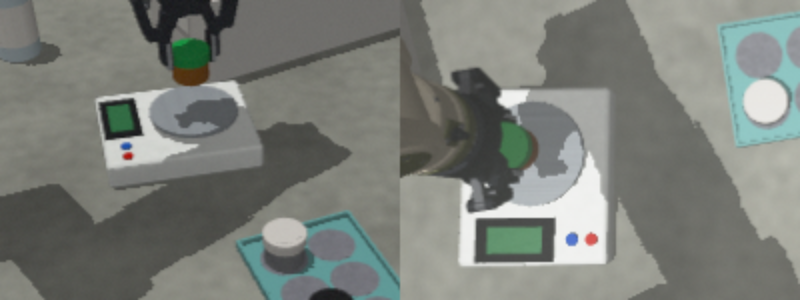

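>>> move_arm:
  slide:
    - [0, 0, -0.02]
    - [0, 0, -0.04]
    - [0, 0, -0.055]
    - [0, 0, -0.06]
    - [0, 0, -0.062]
    - [0, 0, -0.063]
    - [0, 0, -0.064]
    - [0, 0, -0.064]
  turn:
    - [0, 0, 0]
    - [0, 0, 0]
    - [0, 0, 0]
    - [0, 0, 0]
    - [0, 0, 0]
    - [0, 0, 0]
    - [0, 0, 0]
    - [0, 0, 0]

```text
clock: 26.32
eef_pos: [513.6, 324.2, 84.5]
tcp_rot: [[-0.159, 0.987, 0.001], [0.987, 0.159, 0.0], [0.0, 0.001, -1.0]]
wrist_force: [-2.9, -1.3, 4.8]
finger_gap: 50.1
gripper_force: 62.9
```

>>> move_arm:
  slide:
    - [0, 0, 0]
    - [0, 0, 0]
    - [0, 0, 0]
    - [0, 0, 0.02]
    - [0, 0, 0.06]
    - [0, 0, 0.11]
    - [0, 0, 0.146]
    - [0, 0, 0.146]
  turn:
    - [0, 0, 0]
    - [0, 0, 0]
    - [0, 0, 0]
    - [0, 0, 0]
    - [0, 0, 0]
    - [0, 0, 0]
    - [0, 0, 0]
    - [0, 0, 0]
  hand: 80

```text
clock: 27.32
eef_pos: [515.1, 324.9, 204.1]
tcp_rot: [[-0.159, 0.987, 0.006], [0.987, 0.159, 0.003], [0.002, 0.007, -1.0]]
wrist_force: [-0.0, -0.6, 0.1]
finger_gap: 80.7
gripper_force: 0.0
```

>>> move_arm:
  slide:
    - [-0.0355, -0.7738, 0]
    - [-0.0355, -0.7738, 0]
    - [-0.0355, -0.7738, 0]
    - [-0.0355, -0.7738, 0]
    - [-0.0355, -0.7738, 0]
    - [-0.0355, -0.7738, 0]
    - [-0.0355, -0.7738, 0]
    - [-0.0355, -0.7738, 0]
    - [-0.0355, -0.7738, 0]
    - [-0.0355, -0.7738, 0]
  turn:
    - [0, 0, 0]
    - [0, 0, 0]
    - [0, 0, 0]
    - [0, 0, 0]
    - [0, 0, 0]
    - [0, 0, 0]
    - [0, 0, 0]
    - [0, 0, 0]
    - [0, 0, 0]
    - [0, 0, 0]
  hand: 65

```text
clock: 28.58
eef_pos: [484.2, -297.0, 199.4]
tcp_rot: [[-0.159, 0.987, -0.001], [0.987, 0.159, 0.001], [0.001, -0.0, -1.0]]
wrist_force: [0.8, -0.3, 0.1]
finger_gap: 64.7
gripper_force: 0.0
```

>>> move_arm:
  slide:
    - [0, 0, 0]
    - [0, 0, 0]
  turn:
    - [0, 0, 0]
    - [0, 0, 0]

```text
clock: 28.82
eef_pos: [484.3, -294.4, 199.2]
tcp_rot: [[-0.159, 0.987, -0.001], [0.987, 0.159, 0.002], [0.002, -0.001, -1.0]]
wrist_force: [-0.3, -0.2, 0.3]
finger_gap: 65.0
gripper_force: 0.0
```

```bash
python3 - <<'E'
from h import *
T=snapshot("top");S=snapshot("side")
a=S[60:210,180:380,::-1];b=T[140:290,120:320,::-1]
cv2.imwrite("pics/g6.png",cv2.resize(np.hstack([a,b]),None,fx=2,fy=2))
g=proj("top",[513,324,92])[0];t,n=blob(T,"green",g,rad=16,smin=100);print("green",cyl({"top":t},26,76,92)[0],n)
E
```

```text
green [515.63660322 326.84070575] 414
```

View pics/g6.png

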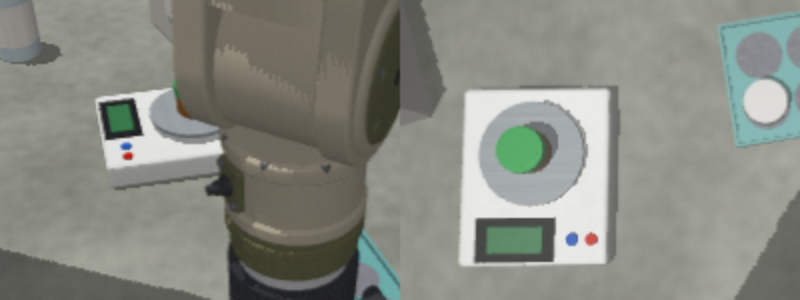

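The pot stands upright on the pan: the lid at crop (520,150) and the pan at (532,153) match once parallax is taken out. Now the red bottle goes back.

>>> move_arm:
  slide:
    - [0, 0, -0.03]
    - [0, 0, -0.06]
    - [0, 0, -0.085]
    - [0, 0, -0.098]
    - [0, 0, -0.1]
    - [0, 0, -0.1]
  turn:
    - [0, 0, 0]
    - [0, 0, 0]
    - [0, 0, 0]
    - [0, 0, 0]
    - [0, 0, 0]
    - [0, 0, 0]

```text
clock: 29.68
eef_pos: [485.5, -294.9, 120.9]
tcp_rot: [[-0.16, 0.987, 0.001], [0.987, 0.16, -0.001], [-0.001, 0.001, -1.0]]
wrist_force: [0.3, -0.1, 0.5]
finger_gap: 65.0
gripper_force: 0.0
```

>>> move_arm:
  slide:
    - [0, 0, 0]
    - [0, 0, 0]
    - [0, 0, 0]
    - [0, 0, 0]
    - [0, 0, 0.01]
    - [0, 0, 0.03]
    - [0, 0, 0.06]
    - [0, 0, 0.09]
    - [0, 0, 0.1]
    - [0, 0, 0.1]
  turn:
    - [0, 0, 0]
    - [0, 0, 0]
    - [0, 0, 0]
    - [0, 0, 0]
    - [0, 0, 0]
    - [0, 0, 0]
    - [0, 0, 0]
    - [0, 0, 0]
    - [0, 0, 0]
    - [0, 0, 0]
  hand: 28

```text
clock: 30.92
eef_pos: [485.3, -295.2, 200.7]
tcp_rot: [[-0.159, 0.987, 0.001], [0.987, 0.159, -0.001], [-0.001, 0.001, -1.0]]
wrist_force: [-0.2, -0.0, -1.5]
finger_gap: 34.3
gripper_force: 59.8
```

>>> move_arm:
  slide:
    - [0.0113, 0.0273, 0]
    - [0.034, 0.0819, 0]
    - [0.0605, 0.1456, 0]
    - [0.0869, 0.2093, 0]
    - [0.1134, 0.2731, 0]
    - [0.1399, 0.3368, 0]
    - [0.1625, 0.3914, 0]
    - [0.1814, 0.4369, 0]
    - [0.189, 0.4551, 0]
    - [0.189, 0.4551, 0]
  turn:
    - [0, 0, 0]
    - [0, 0, 0]
    - [0, 0, 0]
    - [0, 0, 0]
    - [0, 0, 0]
    - [0, 0, 0]
    - [0, 0, 0]
    - [0, 0, 0]
    - [0, 0, 0]
    - [0, 0, 0]

```text
clock: 32.17
eef_pos: [635.8, 69.7, 198.9]
tcp_rot: [[-0.161, 0.987, -0.002], [0.987, 0.161, -0.0], [-0.0, -0.002, -1.0]]
wrist_force: [0.7, 0.5, -1.1]
finger_gap: 34.4
gripper_force: 59.9
```

>>> move_arm:
  slide:
    - [0, 0, 0]
    - [0, 0, -0.02]
    - [0, 0, -0.05]
    - [0, 0, -0.075]
    - [0, 0, -0.09]
    - [0, 0, -0.097]
    - [0, 0, -0.099]
    - [0, 0, -0.1]
    - [0, 0, -0.101]
    - [0, 0, -0.101]
  turn:
    - [0, 0, 0]
    - [0, 0, 0]
    - [0, 0, 0]
    - [0, 0, 0]
    - [0, 0, 0]
    - [0, 0, 0]
    - [0, 0, 0]
    - [0, 0, 0]
    - [0, 0, 0]
    - [0, 0, 0]

```text
clock: 33.42
eef_pos: [636.3, 68.9, 121.1]
tcp_rot: [[-0.159, 0.987, 0.001], [0.987, 0.159, -0.001], [-0.001, 0.001, -1.0]]
wrist_force: [-4.1, -0.8, 6.5]
finger_gap: 34.2
gripper_force: 60.8
```

Contact; I'll release red and fetch yellow at (401.96, -337).

>>> move_arm:
  slide:
    - [0, 0, 0]
    - [0, 0, 0]
    - [0, 0, 0]
    - [0, 0, 0.02]
    - [0, 0, 0.06]
    - [0, 0, 0.1]
    - [0, 0, 0.101]
    - [0, 0, 0.101]
  turn:
    - [0, 0, 0]
    - [0, 0, 0]
    - [0, 0, 0]
    - [0, 0, 0]
    - [0, 0, 0]
    - [0, 0, 0]
    - [0, 0, 0]
    - [0, 0, 0]
  hand: 65

```text
clock: 34.42
eef_pos: [636.2, 69.1, 200.3]
tcp_rot: [[-0.159, 0.987, 0.001], [0.987, 0.159, -0.0], [-0.0, 0.001, -1.0]]
wrist_force: [0.2, 0.7, -0.7]
finger_gap: 64.9
gripper_force: 0.0
```

>>> move_arm:
  slide:
    - [-0.2928, -0.5076, 0]
    - [-0.2928, -0.5076, 0]
    - [-0.2928, -0.5076, 0]
    - [-0.2928, -0.5076, 0]
    - [-0.2928, -0.5076, 0]
    - [-0.2928, -0.5076, 0]
    - [-0.2928, -0.5076, 0]
    - [-0.2928, -0.5076, 0]
    - [-0.2928, -0.5076, 0]
    - [-0.2928, -0.5076, 0]
  turn:
    - [0, 0, 0]
    - [0, 0, 0]
    - [0, 0, 0]
    - [0, 0, 0]
    - [0, 0, 0]
    - [0, 0, 0]
    - [0, 0, 0]
    - [0, 0, 0]
    - [0, 0, 0]
    - [0, 0, 0]

```text
clock: 35.67
eef_pos: [401.6, -336.1, 199.2]
tcp_rot: [[-0.159, 0.987, -0.001], [0.987, 0.159, 0.002], [0.002, -0.001, -1.0]]
wrist_force: [0.8, 0.5, 0.6]
finger_gap: 65.1
gripper_force: 0.0
```

>>> move_arm:
  slide:
    - [0, 0, 0]
    - [0, 0, -0.03]
    - [0, 0, -0.06]
    - [0, 0, -0.085]
    - [0, 0, -0.098]
    - [0, 0, -0.1]
    - [0, 0, -0.1]
  turn:
    - [0, 0, 0]
    - [0, 0, 0]
    - [0, 0, 0]
    - [0, 0, 0]
    - [0, 0, 0]
    - [0, 0, 0]
    - [0, 0, 0]

```text
clock: 36.55
eef_pos: [402.4, -337.1, 120.7]
tcp_rot: [[-0.16, 0.987, 0.001], [0.987, 0.16, -0.001], [-0.001, 0.001, -1.0]]
wrist_force: [0.6, -0.3, -0.1]
finger_gap: 65.0
gripper_force: 0.0
```

>>> move_arm:
  slide:
    - [0, 0, 0]
    - [0, 0, 0]
    - [0, 0, 0]
    - [0, 0, 0]
    - [0, 0, 0.01]
    - [0, 0, 0.03]
    - [0, 0, 0.06]
    - [0, 0, 0.09]
    - [0, 0, 0.1]
    - [0, 0, 0.1]
  turn:
    - [0, 0, 0]
    - [0, 0, 0]
    - [0, 0, 0]
    - [0, 0, 0]
    - [0, 0, 0]
    - [0, 0, 0]
    - [0, 0, 0]
    - [0, 0, 0]
    - [0, 0, 0]
    - [0, 0, 0]
  hand: 28

```text
clock: 37.8
eef_pos: [402.1, -337.1, 200.2]
tcp_rot: [[-0.159, 0.987, 0.001], [0.987, 0.159, -0.0], [-0.0, 0.0, -1.0]]
wrist_force: [-0.3, 0.0, -2.0]
finger_gap: 34.7
gripper_force: 59.8
```

>>> move_arm:
  slide:
    - [0.0137, 0.0251, 0]
    - [0.0411, 0.0753, 0]
    - [0.0731, 0.1339, 0]
    - [0.105, 0.1925, 0]
    - [0.137, 0.251, 0]
    - [0.169, 0.3096, 0]
    - [0.1964, 0.3598, 0]
    - [0.2193, 0.4017, 0]
    - [0.2284, 0.4184, 0]
    - [0.2284, 0.4184, 0]
  turn:
    - [0, 0, 0]
    - [0, 0, 0]
    - [0, 0, 0]
    - [0, 0, 0]
    - [0, 0, 0]
    - [0, 0, 0]
    - [0, 0, 0]
    - [0, 0, 0]
    - [0, 0, 0]
    - [0, 0, 0]

```text
clock: 39.05
eef_pos: [584.3, -1.7, 198.9]
tcp_rot: [[-0.161, 0.987, -0.002], [0.987, 0.161, -0.0], [0.0, -0.002, -1.0]]
wrist_force: [-0.5, 0.8, -1.4]
finger_gap: 34.0
gripper_force: 60.0
```

>>> move_arm:
  slide:
    - [0, 0, 0]
    - [0, 0, -0.02]
    - [0, 0, -0.05]
    - [0, 0, -0.075]
    - [0, 0, -0.09]
    - [0, 0, -0.097]
    - [0, 0, -0.099]
    - [0, 0, -0.1]
    - [0, 0, -0.101]
    - [0, 0, -0.101]
  turn:
    - [0, 0, 0]
    - [0, 0, 0]
    - [0, 0, 0]
    - [0, 0, 0]
    - [0, 0, 0]
    - [0, 0, 0]
    - [0, 0, 0]
    - [0, 0, 0]
    - [0, 0, 0]
    - [0, 0, 0]

```text
clock: 40.3
eef_pos: [584.7, -2.5, 121.1]
tcp_rot: [[-0.159, 0.987, 0.001], [0.987, 0.159, -0.001], [-0.001, 0.001, -1.0]]
wrist_force: [-4.3, -0.1, 7.6]
finger_gap: 34.2
gripper_force: 61.0
```

```bash
python3 - <<'E'
from h import *
a=snapshot("side")[100:400,220:480,::-1]
cv2.imwrite("pics/g7.png",cv2.resize(a,None,fx=2,fy=2))
E
```

```text
(no output)
```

View pics/g7.png

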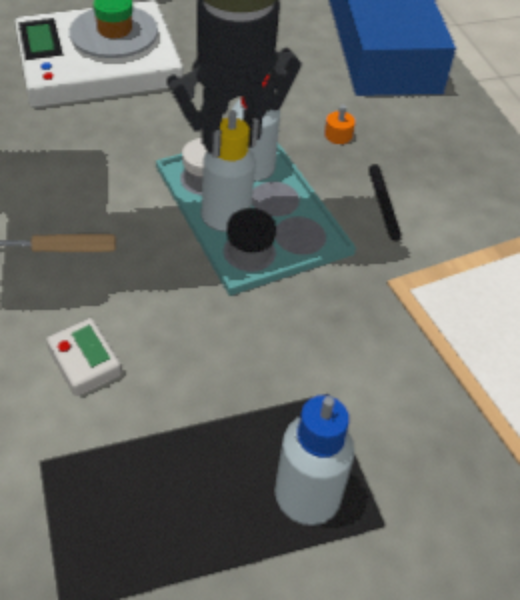

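Red and yellow are back in the tray (yellow at crop (232,170), red behind it), and the pot is on the pan at (113,15). Blue is next.

>>> move_arm:
  slide:
    - [0, 0, 0]
    - [0, 0, 0]
    - [0, 0, 0]
    - [0, 0, 0.02]
    - [0, 0, 0.06]
    - [0, 0, 0.1]
    - [0, 0, 0.101]
    - [0, 0, 0.101]
  turn:
    - [0, 0, 0]
    - [0, 0, 0]
    - [0, 0, 0]
    - [0, 0, 0]
    - [0, 0, 0]
    - [0, 0, 0]
    - [0, 0, 0]
    - [0, 0, 0]
  hand: 65

```text
clock: 41.35
eef_pos: [584.7, -2.3, 200.4]
tcp_rot: [[-0.159, 0.987, 0.001], [0.987, 0.159, -0.0], [-0.0, 0.001, -1.0]]
wrist_force: [0.0, -0.9, 0.2]
finger_gap: 64.8
gripper_force: 0.0
```

>>> move_arm:
  slide:
    - [-0.0221, -0.4184, 0]
    - [-0.0221, -0.4184, 0]
    - [-0.0221, -0.4184, 0]
    - [-0.0221, -0.4184, 0]
    - [-0.0221, -0.4184, 0]
    - [-0.0221, -0.4184, 0]
    - [-0.0221, -0.4184, 0]
    - [-0.0221, -0.4184, 0]
    - [-0.0221, -0.4184, 0]
  turn:
    - [0, 0, 0]
    - [0, 0, 0]
    - [0, 0, 0]
    - [0, 0, 0]
    - [0, 0, 0]
    - [0, 0, 0]
    - [0, 0, 0]
    - [0, 0, 0]
    - [0, 0, 0]

```text
clock: 42.48
eef_pos: [567.3, -335.0, 200.2]
tcp_rot: [[-0.161, 0.987, -0.0], [0.987, 0.161, 0.001], [0.001, -0.0, -1.0]]
wrist_force: [-0.0, -0.1, -0.6]
finger_gap: 65.1
gripper_force: 0.0
```

>>> move_arm:
  slide:
    - [0, 0, 0]
    - [0, 0, -0.03]
    - [0, 0, -0.06]
    - [0, 0, -0.085]
    - [0, 0, -0.098]
    - [0, 0, -0.1]
    - [0, 0, -0.1]
  turn:
    - [0, 0, 0]
    - [0, 0, 0]
    - [0, 0, 0]
    - [0, 0, 0]
    - [0, 0, 0]
    - [0, 0, 0]
    - [0, 0, 0]

```text
clock: 43.35
eef_pos: [567.4, -337.1, 121.0]
tcp_rot: [[-0.159, 0.987, 0.001], [0.987, 0.159, -0.001], [-0.001, 0.001, -1.0]]
wrist_force: [0.4, 0.1, 0.4]
finger_gap: 65.0
gripper_force: 0.0
```

>>> move_arm:
  slide:
    - [0, 0, 0]
    - [0, 0, 0]
    - [0, 0, 0]
    - [0, 0, 0]
    - [0, 0, 0.01]
    - [0, 0, 0.03]
    - [0, 0, 0.06]
    - [0, 0, 0.09]
    - [0, 0, 0.1]
    - [0, 0, 0.1]
  turn:
    - [0, 0, 0]
    - [0, 0, 0]
    - [0, 0, 0]
    - [0, 0, 0]
    - [0, 0, 0]
    - [0, 0, 0]
    - [0, 0, 0]
    - [0, 0, 0]
    - [0, 0, 0]
    - [0, 0, 0]
  hand: 28

```text
clock: 44.6
eef_pos: [567.3, -337.2, 200.8]
tcp_rot: [[-0.159, 0.987, 0.001], [0.987, 0.159, -0.001], [-0.001, 0.001, -1.0]]
wrist_force: [-1.3, 0.2, -0.1]
finger_gap: 34.3
gripper_force: 59.7
```

>>> move_arm:
  slide:
    - [0.008, 0.0255, 0]
    - [0.022, 0.07, 0]
    - [0.039, 0.124, 0]
    - [0.0565, 0.18, 0]
    - [0.074, 0.236, 0]
    - [0.09, 0.286, 0]
    - [0.103, 0.327, 0]
    - [0.111, 0.349, 0]
    - [0.1114, 0.3541, 0]
    - [0.1114, 0.3541, 0]
  turn:
    - [0, 0, 0]
    - [0, 0, 0]
    - [0, 0, 0]
    - [0, 0, 0]
    - [0, 0, 0]
    - [0, 0, 0]
    - [0, 0, 0]
    - [0, 0, 0]
    - [0, 0, 0]
    - [0, 0, 0]

```text
clock: 45.85
eef_pos: [655.8, -54.1, 199.8]
tcp_rot: [[-0.159, 0.987, -0.001], [0.987, 0.159, -0.0], [-0.0, -0.001, -1.0]]
wrist_force: [-0.4, -0.5, -0.8]
finger_gap: 33.8
gripper_force: 59.8
```

>>> move_arm:
  slide:
    - [0, 0, 0]
    - [0, 0, -0.02]
    - [0, 0, -0.05]
    - [0, 0, -0.075]
    - [0, 0, -0.09]
    - [0, 0, -0.097]
    - [0, 0, -0.099]
    - [0, 0, -0.1]
    - [0, 0, -0.101]
    - [0, 0, -0.101]
  turn:
    - [0, 0, 0]
    - [0, 0, 0]
    - [0, 0, 0]
    - [0, 0, 0]
    - [0, 0, 0]
    - [0, 0, 0]
    - [0, 0, 0]
    - [0, 0, 0]
    - [0, 0, 0]
    - [0, 0, 0]

```text
clock: 47.1
eef_pos: [656.2, -54.0, 121.2]
tcp_rot: [[-0.159, 0.987, 0.002], [0.987, 0.159, -0.001], [-0.001, 0.001, -1.0]]
wrist_force: [-3.3, 0.5, 7.2]
finger_gap: 34.3
gripper_force: 60.5
```

Release, raise, retreat to the right, and check.

>>> move_arm:
  slide:
    - [0, 0, 0]
    - [0, 0, 0]
    - [0, 0, 0]
    - [0, 0, 0.02]
    - [0, 0, 0.06]
    - [0, 0, 0.1]
    - [0, 0, 0.101]
    - [0, 0, 0.101]
  turn:
    - [0, 0, 0]
    - [0, 0, 0]
    - [0, 0, 0]
    - [0, 0, 0]
    - [0, 0, 0]
    - [0, 0, 0]
    - [0, 0, 0]
    - [0, 0, 0]
  hand: 65

```text
clock: 48.1
eef_pos: [656.1, -53.7, 200.3]
tcp_rot: [[-0.159, 0.987, 0.001], [0.987, 0.159, -0.0], [-0.0, 0.001, -1.0]]
wrist_force: [-0.3, -0.6, -0.5]
finger_gap: 64.9
gripper_force: 0.0
```

>>> move_arm:
  slide:
    - [-0.32, -0.46, 0.03]
    - [-0.32, -0.46, 0.03]
    - [-0.32, -0.46, 0.03]
    - [-0.32, -0.46, 0.03]
    - [-0.32, -0.46, 0.03]
    - [-0.32, -0.46, 0.03]
    - [-0.32, -0.46, 0.03]
    - [-0.32, -0.46, 0.03]
    - [-0.32, -0.46, 0.03]
    - [-0.32, -0.46, 0.03]
  turn:
    - [0, 0, 0]
    - [0, 0, 0]
    - [0, 0, 0]
    - [0, 0, 0]
    - [0, 0, 0]
    - [0, 0, 0]
    - [0, 0, 0]
    - [0, 0, 0]
    - [0, 0, 0]
    - [0, 0, 0]

```text
clock: 49.35
eef_pos: [400.7, -420.2, 223.5]
tcp_rot: [[-0.161, 0.987, -0.0], [0.987, 0.161, 0.002], [0.002, -0.0, -1.0]]
wrist_force: [1.0, -0.6, -0.4]
finger_gap: 64.9
gripper_force: 0.0
```

```bash
python3 - <<'E'
from h import *
T=snapshot("top");S=snapshot("side")
a=S[50:250,200:440,::-1];b=T[110:310,140:400,::-1]
cv2.imwrite("pics/g8.png",cv2.resize(np.hstack([a,b]),None,fx=1.6,fy=1.6))
for k,p in {"red":(296,156),"yellow":(330,180),"blue":(353,148)}.items():
    t,n=blob(T,k,p,rad=16);print(k,cyl({"top":t},18,103,131)[0],n)
g=proj("top",[513,324,92])[0];t,n=blob(T,"green",g,rad=16,smin=100);print("green",cyl({"top":t},26,76,92)[0],n)
E
```

```text
red [636.71171464  69.89467138] 178
yellow [584.43013906  -1.8208034 ] 202
blue [657.26028465 -53.32051189] 172
green [515.57679859 326.84696547] 413
```

View pics/g8.png

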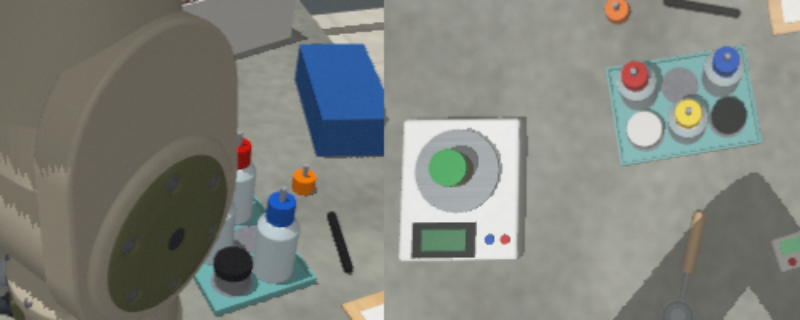

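The bottles stand at their starting places to within 1 mm by the top camera, and the pot is in the middle of the pan. I'll hand in.

>>> move_arm:
  slide:
    - [0, 0, 0]
    - [0, 0, 0]
  turn:
    - [0, 0, 0]
    - [0, 0, 0]

```text
clock: 49.7
eef_pos: [400.6, -421.1, 224.2]
tcp_rot: [[-0.16, 0.987, 0.0], [0.987, 0.16, -0.0], [-0.0, 0.0, -1.0]]
wrist_force: [-0.4, -0.2, -0.4]
finger_gap: 65.1
gripper_force: 0.0
```

```bash
python3 -c "
from cell import *
print(finish_job())"
```

```text
the job is handed in; nothing more can be done
None
```

The job is handed in at about 50 s, with no verdict returned: the pot stands upright in the middle of the pan, all three bottles are back within about 1 mm of their starting places, and the gripper is open and clear.

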